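# Hang the washed fittings up to drain

## Task

Get the washed pipe fittings draining: first slide the shallow steel drip tray along the bench until it lies squarely beneath the double hook of the rack, centred below it. Then swing the little steel pail's bail up until it stands upright while the pail still stands on the bench, and carry the pail by the wooden grip and hang the bail in the notches of both hook prongs, so that it hangs still above the tray. Keep the pail level so that nothing spills, and do not disturb the other things on the bench.

Things in the scene. Friction and masses are not known exactly. Their poses are not given: they have to be found in the camera images.
- pail: Open steel pail holding a few fittings, about 0.4 kg: 92 mm high, 100 mm across the rim, 82 mm at the foot, thin wall. Origin: centre of its underside; z up. Its bail pivots on two ears at y = +-53 mm, 88 mm above the underside, and at the start lies level towards the pail's own -x, its side towards the robot.
- bail (a joint): Angle of the pail's bail, rad: 0 lying level towards the pail's -x (held by a stop), 1.57 upright, 3.1 lying to +x. It swings freely and falls back when let go. A square U of 6 mm wire: two legs at y = +-60 mm, 100 mm from the pivot line to the centre of the straight crossbar.
- grip (a point): Centre of the wooden grip on the bail's crossbar: a roller 18 mm thick, 46 mm long, axis along the pail's y. It turns freely on the wire, so the bail swings while the roller is held. 37 mm of bare wire at each end of it. Bail lying: 100 mm from the pail's centre, 88 mm above the bench; bail upright: 188 mm above the pail's underside.
- rack: Fixed grey drain rack. Origin: the spot on the bench straight below the hook notches, where the tray's centre belongs; x points from the rack's open front to its back, y to the left, z up. Two 30 mm posts stand at x = 115 mm, y = +-140 mm, on foot plates that begin at x = 75 mm. Above the hook is a shelf.
- shelf_edge (a point): Middle of the lower front edge of the rack's plywood shelf, 302 mm above the bench, 62 mm behind the notches; the shelf is 340 mm wide, reaches 130 mm back and carries things. A gripper held upright at the hook runs into it; one whose body leans out to the rack's front by 30 to 45 degrees stays clear.
- hook (a point): Where the centre of the bail's crossbar rests when hung, midway between the two notches, 230 mm above the bench; axes as the rack's. The notches are 20 mm wide and take the bare wire either side of the grip; the hung pail's underside is 42 mm above the bench.
- prongs (a point): Midway between the two prong tips: 22 mm in front of the notches and 19 mm above the hook point. The prongs are 8 mm round bars at y = +-40 mm coming forward from a crossbeam 100 mm behind the notches; to pass over the tips the crossbar's centre must be 27 mm or more above the hook point. Behind each notch the bar's centre line is 15 mm above the hook point.
- tray: Loose shallow dark steel drip tray, open on top, 140 mm (x) by 150 mm (y), 22 mm high, walls 4 mm, 0.35 kg. Origin: centre of its underside; its x points within 0.25 rad of the rack's. It starts on the bench 100 to 125 mm in front of its place and up to 50 mm to a side.
- cup: Green cup 72 mm across, 85 mm high; leave alone. Origin: centre of its underside.
- spray: Aluminium spray can 52 mm across, 150 mm high; leave alone. Origin: centre of its underside.
- coupling: Short steel pipe coupling 44 mm across, 35 mm high, beside the rack's left front; leave alone. Origin: centre of its underside.
- hammer: Hammer lying on the bench right of the rack; leave alone. Origin: under its middle, x along it.
- tape: Grey roll of tape 90 mm across, 24 mm high; leave alone. Origin: centre of its underside.
- carton: Cardboard carton 70 x 100 x 50 mm; leave alone. Origin: centre of its underside.
There are look-alikes about, which are no part of the job. Several things have the shape of the tray; the one meant has the colours described above.

How it is judged:
On the way, in this order (a step that is already met when the one before it is completed fails the run):
1. the tray lies beneath the double hook (horizontal distance between tray and rack below 0.035 m and height (world z) of tray below 0.006 m and angle between tray's own z axis and vertical below 0.05 rad), for 0.2 s.
2. the bail stands upright while the pail stands on the bench (value of joint bail between 1.3 and 1.85 rad and height (world z) of pail below 0.008 m and angle between pail's own z axis and vertical below 0.15 rad), for 0.2 s.
3. the pail hangs by its bail in both notches (x of grip in the frame of hook between -0.016 and 0.016 m and y of grip in the frame of hook between -0.018 and 0.018 m and z of grip in the frame of hook between -0.008 and 0.008 m and height (world z) of pail above 0.03 m and angle between pail's own z axis and vertical below 0.17 rad and contact force between pail and rack above 1.5 N), for 0.2 s.
At the end, for the whole second after the job is handed in: The pail hangs still in both hook notches (grip centre within 16 mm front to back, 18 mm sideways, 8 mm in height of the hook point), off the bench and within 10 degrees of level; the tray lies flat, its centre within 35 mm of the spot below the hook (all of step 1 and all of step 3 and linear speed of pail below 0.05 m/s and angular speed of pail below 0.5 rad/s); the robot touches nothing.
It fails at once if the pail is tipped more than about 35 degrees, spilling the fittings (angle between pail's own z axis and vertical above 0.6 rad).
It fails at once if another thing on the bench is moved more than 40 mm (distance of any of cup, spray, coupling, hammer, tape, carton from where it was at the start of the episode above 0.04 m).
It also fails if it takes over 72 s, if anything falls off the work surface, if the arm or the gripper's body presses on something with over 40 N, if the wrist force passes 120 N, or if a joint passes its speed limit or range.

## Robot

A 6-joint arm with a two-finger parallel gripper is mounted at the origin on the work surface. World frame = base frame: x ahead of the robot, y to its left, z up, the work surface at z = 0. Lengths are in m, angles in rad, forces in N, time in s.
With the tool pointing down it reaches from about 0.375 to 0.9 m from the base axis. Payload 3.1 kg.
Tool frame: the origin (TCP) lies at the very end of the fingers, on their centre line; the grasp point (between the pads) lies 19 mm behind it; z points along the fingers, y is the line along which they close (so a half turn about z gives the same grasp; the last joint's range is limited). The gripper opens to 87 mm and grips with 3 to 60 N. Pads are 19 mm wide; open, the fingers measure 117 mm over their backs; the gripper's body (75 mm by 190 mm) begins 51 mm behind the grasp point.
Start: joints at [0.994, 0.527, 1.433, -0, 1.181, -0.178], TCP at [0.243, 0.576, 0.223] pointing down, gripper open.
Joint ranges: [-3.08, 3.08], [-0.75, 2.2], [0.22, 2.44], [-1.43, 4.57], [0, 2.65], [-2.85, 2.85]. Speed limits (rad/s): [2.79, 2.79, 3.14, 3.14, 3.14, 3.14].

## Interface

Orientations are given as a unit quaternion [x, y, z, w].
In Python, from rig import robot gives the robot as it stands. The module is installed in compiled form; this text tells all that it offers.
- The arm moves only by the tool servo_tool, never from a script. Its argument "rows" is one flat list of numbers, 5 for each row, row after row: the closure, from -1 (fully open) to 1 (shut), so that 0 is half open, then the shift along the tool's x, y, z in m, then the turn about the tool's z in degrees. A call has 1 to 5 rows; each row shifts and turns the commanded pose from where the row before left it, along the tool's axes as they then stand; what a row does not reach is not made up. A row lasts 1/12 s, in which the tool goes at most 41.7 mm and 7.16 degrees, less where a joint would pass 70% of its speed; a pose out of reach is approached as far as the arm can. A call with a gripper value outside its range is refused whole. The fingers move at their own pace and stop on an object; "newtons" is the grip in N (left out, the last holds). Time passes only in rows, so rows that do not move let the fingers close. It gives the time, the measured TCP pose, the force, the opening and the grip force at its end, in the units of the state.
- robot.get_obs(): the state, without advancing time (a new reading comes with each control period).
- robot.camera(name): name is "scene" or "top" or "wrist"; returns a dict with "pixels" (420x560x3 uint8, red, green, blue), "intrinsics" (3x3 intrinsics, pixels), "rvec" (rotation vector, rad) and "tvec" (3), from world to camera coordinates, as OpenCV has them; the wrist camera has in their place "mount" (4x4, takes a point from camera to tool coordinates, whose origin is the TCP and whose axes are the flange's). Camera axes: x right, y down, z forward; pixel columns grow to the right and rows downward; lengths in m; the calibration is good to about 2 mm. A picture is of the moment at which its call begins: read the wrist's pose just before it. There is no depth.
- robot.hand_in(): hands the job in; it is judged then, once.
Trained networks look in a picture, given as the dict that the camera call returned (one of the last four; its "shot" number tells which), for a name from the list of things; names that differ only in an ending like _2 or _b are one class to them, and where a whole thing is asked for, a point or a joint stands for the part that bears it (a point fixed in the world has none). Each returns a list of dicts, best first, with "score" (0 to 1); they miss things now and then, are a little off and sometimes report something else, mostly with a low value. They report only what shows in the picture. A call takes as long as a camera call. They do not tell look-alikes from the thing itself.
- robot.spot_in(picture, query): "at" ([x, y, z] in m, in world coordinates, good to about 4 mm: the middle of the surface that is visible of it).
- robot.outline_of(picture, query): "region" (420x560 bool, what is visible of it).
- robot.place_of(picture, query): "at" ([x, y, z] in m, in world coordinates, good to about 4 mm: a listed point, or the origin of a listed thing).
The state is a dict: "time": time; "q": joint angles; "joint_velocities": joint speeds; "joint_torque": joint torques, N m; "position": TCP position; "tool_rot": TCP orientation; "ft_force": force on the tool from outside, world axes, zero at the start; "moment": the same for the moment, N m; "grip_width": finger opening in m; "grip_force": force on a finger pad.
Only numpy, scipy, OpenCV 4.12 (cv2) and the standard library are available. Lean on these libraries where they do the work, as an engineer would, in place of code of your own. Each camera call takes 0.05 s, during which the arm holds its last target. There are 200 camera calls.

## Working session

There is one attempt and no reset: what is moved stays moved. The work goes in short steps, Python scripts to look and compute and a tool call to move; the robot and the scene stay as the last step left them, time stands still between calls to the robot, and variables do not carry over. Pictures are saved under pics/ and viewed, at most 10 in all, crops included, and the job is handed in when it is done.

Besides the shell and the picture viewer there is one more tool, called after ">>>" by a JSON object that holds its "method" and its "body", one argument or row to a line. servo_tool: Moves the arm, as the interface text tells. Its arguments: {"type":"object","properties":{"rows":{"type":"array","items":{"type":"number"}},"newtons":{"type":"number"}},"required":["rows"]}

```bash
mkdir -p pics; python3 - <<'E'
from rig import robot
import cv2,numpy as np
o=robot.get_obs(); print(o['time'],o['position'],o['tool_rot'],o['grip_width'])
for c in ['scene','top']:
    p=robot.camera(c); cv2.imwrite(f'pics/{c}0.png',p['pixels'][:,:,::-1])
    print(c)
    for n in ['pail','grip','rack','hook','prongs','shelf_edge','tray','cup','spray','coupling','hammer','tape','carton']:
        print(n,[(np.round(d['at'],3).tolist(),round(float(d['score']),2)) for d in robot.place_of(p,n)[:4]])
E
```

```text
0.0 [0.24226508 0.57534239 0.22158648] [ 1.98085607e-01  9.80184141e-01 -9.95128061e-04 -3.89707185e-04] 0.08694835221377326
scene
pail [([0.624, 0.237, -0.003], 0.61)]
grip [([0.552, 0.169, 0.088], 0.5)]
rack []
hook []
prongs [([0.602, -0.186, 0.249], 0.77), ([0.456, 0.464, -0.001], 0.28)]
shelf_edge [([0.671, -0.228, 0.298], 0.69)]
tray [([0.276, -0.222, 0.001], 0.84), ([0.288, 0.331, -0.0], 0.64), ([0.54, -0.125, -0.001], 0.63)]
cup [([0.54, 0.346, 0.0], 0.88), ([0.538, -0.127, 0.0], 0.39)]
spray [([0.675, 0.357, 0.0], 0.93)]
coupling [([0.714, -0.067, 0.0], 0.77)]
hammer []
tape [([0.433, 0.124, 0.002], 0.68)]
carton [([0.457, 0.463, 0.001], 0.59)]
top
pail [([0.621, 0.238, -0.007], 0.59)]
grip [([0.554, 0.162, 0.091], 0.51)]
rack []
hook [([0.612, -0.197, 0.227], 0.95)]
prongs [([0.602, -0.189, 0.25], 0.88), ([0.551, 0.165, 0.09], 0.27)]
shelf_edge [([0.671, -0.232, 0.302], 0.71)]
tray [([0.28, -0.219, -0.001], 0.85), ([0.289, 0.33, 0.002], 0.83), ([0.542, -0.126, 0.002], 0.76)]
cup [([0.548, 0.344, -0.002], 0.63)]
spray [([0.68, 0.361, -0.002], 0.88), ([0.456, 0.463, 0.001], 0.25)]
coupling [([0.717, -0.069, -0.001], 0.68), ([0.459, -0.388, 0.004], 0.54)]
hammer [([0.463, -0.386, -0.0], 0.89), ([0.681, 0.364, 0.0], 0.7)]
tape [([0.436, 0.127, -0.001], 0.56), ([0.677, 0.364, -0.002], 0.38)]
carton [([0.456, 0.462, 0.0], 0.64)]
```

View pics/scene0.png

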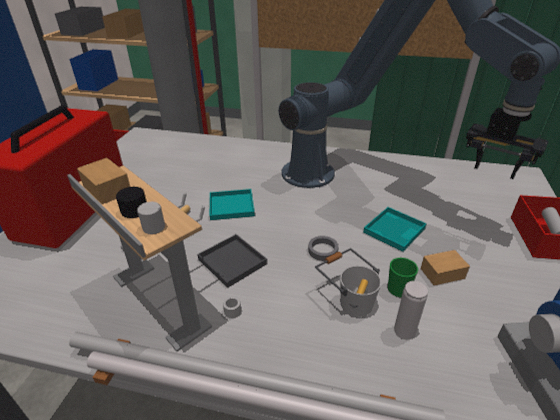

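View pics/top0.png

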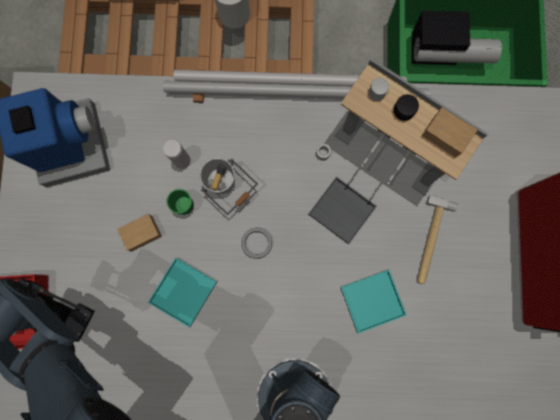

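The scene picture shows the dark tray (232,260) in front of the rack, with two teal look-alike trays. The pail is at (358,290), its bail lying towards the robot with the grip at (333,257). The top view agrees: dark tray (342,210), hook prongs at about (362,165) and (390,180).

The moves only turn the tool about its own z, but the hook needs a leaning gripper. I'll compute the yaws, then test whether the reach limit gives a lean.

```bash
cat > h.py <<'E'
from rig import robot
import cv2,numpy as np
from scipy.spatial.transform import Rotation as R
def onplane(p,uv,z):
    M=R.from_rotvec(np.ravel(p['rvec'])).as_matrix();t=np.ravel(p['tvec']);c=-M.T@t
    d=(M.T@np.linalg.inv(p['intrinsics'])@np.c_[np.reshape(uv,(-1,2)),np.ones(np.size(uv)//2)].T).T
    return c+d*((z-c[2])/d[:,2])[:,None]
def st():
    o=robot.get_obs();r=R.from_quat(o['tool_rot']).as_matrix()
    print('t',round(o['time'],2),'p',np.round(o['position'],4),'q',np.round(o['q'],3),'w',round(o['grip_width'],4),'F',np.round(o['ft_force'],1))
    print('axes x',np.round(r[:,0],3),'y',np.round(r[:,1],3),'z',np.round(r[:,2],3)); return o,r
E
python3 - <<'E'
from h import *
o,r=st()
p=robot.camera('top')
s=onplane(p,[[343,103],[458,175]],.302)[:,:2]
print('shelf front',s,np.degrees(np.arctan2(*(s[0]-s[1])[::-1]))-90, np.linalg.norm(s[0]-s[1]))
for d in robot.outline_of(p,'tray')[:3]:
    m=d['region'].astype(np.uint8); c,_=cv2.findContours(m,0,1)[0:2]
    b=cv2.minAreaRect(max(c,key=cv2.contourArea)); w=onplane(p,cv2.boxPoints(b),.02)[:,:2]
    e=np.diff(w,axis=0);print(d['score'],w.mean(0),np.linalg.norm(e,axis=1),np.degrees(np.arctan2(e[:,1],e[:,0])))
for n in ['pail','grip','hook','prongs','shelf_edge']: print(n,[(np.round(d['at'],3),round(d['score'],2)) for d in robot.place_of(p,n)[:2]])
E
```

```text
t 1.4 p [0.2427 0.5759 0.2226] q [ 0.994  0.527  1.433 -0.     1.181 -0.178] w 0.087 F [ 0.6 -0.1  1.2]
axes x [-0.922  0.388 -0.   ] y [0.388 0.922 0.   ] z [ 0.  0. -1.]
shelf front [[ 0.76813986 -0.09673449]
 [ 0.59257205 -0.38141937]] -31.662520114022385 0.3344690380331105
0.96 [ 0.27803246 -0.21736501] [0.15433553 0.1411671  0.15239649] [ -68.21371377 -159.11364149  111.46777368]
0.85 [ 0.54094855 -0.12536051] [0.14345409 0.15326986 0.14230891] [ -34.78734067 -125.6407747   144.51420281]
0.63 [0.28904669 0.33239297] [0.15363432 0.14617322 0.15265242] [ -27.99109881 -118.89945995  151.27850015]
pail [(array([ 0.621,  0.239, -0.004]), 0.62)]
grip [(array([0.555, 0.162, 0.09 ]), 0.66)]
hook [(array([ 0.619, -0.197,  0.226]), 0.59)]
prongs [(array([ 0.603, -0.186,  0.25 ]), 0.78)]
shelf_edge [(array([0.554, 0.162, 0.092]), 0.52), (array([ 0.437,  0.127, -0.005]), 0.35)]
```

>>> {"method": "servo_tool", "body": {
  "rows": [-1,0,0,-0.04,0,-1,0,0,-0.04,0,-1,0,0,-0.04,0,-1,0,0,-0.04,0,-1,0,0,-0.04,0]
}}

```text
time: 2.17
position: [0.2424, 0.5756, 0.4246]
tool_rot: [0.198, 0.98, 0.0, -0.0]
ft_force: [0.4, 1.0, 0.0]
grip_width: 0.0874
grip_force: 0.0
```

>>> {"method": "servo_tool", "body": {
  "rows": [-1,0,0,-0.04,0,-1,0,0,-0.04,0,-1,0,0,-0.04,0,-1,0,0,-0.04,0,-1,0,0,-0.04,0]
}}

```text
time: 2.58
position: [0.2421, 0.5753, 0.6249]
tool_rot: [0.198, 0.98, 0.0, 0.0]
ft_force: [0.6, 1.7, 0.1]
grip_width: 0.087
grip_force: 0.0
```

>>> {"method": "servo_tool", "body": {
  "rows": [-1,0,0,-0.04,0,-1,0,0,-0.04,0,-1,0,0,-0.04,0,-1,0,0,-0.04,0]
}}

```text
time: 2.92
position: [0.2323, 0.5501, 0.7382]
tool_rot: [0.198, 0.98, 0.007, 0.0]
ft_force: [0.9, 1.4, -0.6]
grip_width: 0.0872
grip_force: 0.0
```

>>> {"method": "servo_tool", "body": {
  "rows": [-1,0,0,-0.04,0,-1,0,0,-0.04,0,-1,0,0,-0.04,0]
}}

```text
time: 3.17
position: [0.2103, 0.4991, 0.7902]
tool_rot: [0.198, 0.98, 0.033, 0.007]
ft_force: [0.2, 0.2, -0.4]
grip_width: 0.087
grip_force: 0.0
```

```bash
python3 -c "
from h import *
st()"
```

```text
t 3.17 p [0.2103 0.4991 0.7902] q [ 0.957  0.35   0.219  0.024  2.507 -0.195] w 0.087 F [ 0.2  0.2 -0.4]
axes x [-0.922  0.388 -0.   ] y [0.387 0.919 0.067] z [ 0.026  0.062 -0.998]
```

>>> {"method": "servo_tool", "body": {
  "rows": [-1,-0.018,-0.019,0.0264,0,-1,-0.018,-0.019,0.0264,0,-1,-0.018,-0.019,0.0264,0,-1,-0.018,-0.019,0.0264,0,-1,-0.018,-0.019,0.0264,0]
}}

```text
time: 3.58
position: [0.2583, 0.3887, 0.6558]
tool_rot: [0.198, 0.98, 0.033, 0.007]
ft_force: [0.7, 1.3, 1.4]
grip_width: 0.0866
grip_force: 0.0
```

>>> {"method": "servo_tool", "body": {
  "rows": [-1,-0.018,-0.019,0.0264,0,-1,-0.018,-0.019,0.0264,0,-1,-0.018,-0.019,0.0264,0,-1,-0.018,-0.019,0.0264,0,-1,-0.018,-0.019,0.0264,0]
}}

```text
time: 4.0
position: [0.3081, 0.2747, 0.5179]
tool_rot: [0.198, 0.98, 0.033, 0.007]
ft_force: [0.6, 0.4, 0.0]
grip_width: 0.0867
grip_force: 0.0
```

>>> {"method": "servo_tool", "body": {
  "rows": [-1,-0.018,-0.019,0.0264,0,-1,-0.018,-0.019,0.0264,0,-1,-0.018,-0.019,0.0264,0,-1,-0.018,-0.019,0.0264,0,-1,-0.018,-0.019,0.0264,0]
}}

```text
time: 4.42
position: [0.3579, 0.1607, 0.3801]
tool_rot: [0.198, 0.98, 0.033, 0.007]
ft_force: [0.6, 0.7, 0.1]
grip_width: 0.0872
grip_force: 0.0
```

>>> {"method": "servo_tool", "body": {
  "rows": [-1,-0.018,-0.019,0.0264,0,-1,-0.018,-0.019,0.0264,0,-1,-0.018,-0.019,0.0264,0,-1,-0.018,-0.019,0.0264,0,-1,-0.018,-0.019,0.0264,0]
}}

```text
time: 4.83
position: [0.4078, 0.0464, 0.2422]
tool_rot: [0.198, 0.98, 0.033, 0.007]
ft_force: [-0.3, -0.8, -0.1]
grip_width: 0.0872
grip_force: 0.0
```

>>> {"method": "servo_tool", "body": {
  "rows": [-1,-0.018,-0.019,0.0264,0,-1,-0.018,-0.019,0.0264,0,-1,-0.018,-0.019,0.0264,0,-1,-0.018,-0.019,0.0264,0,-1,-0.018,-0.019,0.0264,0]
}}

```text
time: 5.25
position: [0.4576, -0.068, 0.1038]
tool_rot: [0.198, 0.98, 0.032, 0.007]
ft_force: [0.5, -0.6, 0.4]
grip_width: 0.0871
grip_force: 0.0
```

>>> {"method": "servo_tool", "body": {
  "rows": [-1,0,0,0,6,-1,0,0,0,6]
}}

```text
time: 5.42
position: [0.457, -0.068, 0.1027]
tool_rot: [0.303, 0.952, 0.033, 0.001]
ft_force: [-1.0, 0.2, 0.4]
grip_width: 0.0871
grip_force: 0.0
```

```bash
cat >> h.py <<'E'
TH=np.radians(-31.7);RX=np.array([np.cos(TH),np.sin(TH),0]);RY=np.array([-np.sin(TH),np.cos(TH),0])
H=np.array([.618,-.198,0])
def go(target,step=.03,yaw=None):
    "tool-frame deltas to reach a world target; and turn so tool y has this yaw (deg)"
    o,r=st();d=r.T@(np.array(target)-o['position']);n=max(1,int(np.ceil(np.linalg.norm(d)/step)))
    print('to go',np.round(d,4),'rows',n,'each',np.round(d/n,4))
    if yaw is not None:print('turn',((np.degrees(np.arctan2(r[1,1],r[0,1]))-yaw)+90)%180-90)
def rf(p): p=np.array(p)-H; return np.round([p@RX,p@RY,p[2]],4)
E
python3 -c "
from h import *
go(H-.2*RX+.021*RY+[0,0,.008],.03,55.2)"
```

```text
t 5.42 p [ 0.457  -0.068   0.1027] q [-0.436  0.517  1.954  0.106  0.679 -1.473] w 0.0871 F [-1.   0.2  0.4]
axes x [-0.816  0.577  0.018] y [0.577 0.814 0.064] z [ 0.022  0.063 -0.998]
to go [-0.0073 -0.0107  0.0941] rows 4 each [-0.0018 -0.0027  0.0235]
turn -0.5257764123182653
```

>>> {"method": "servo_tool", "body": {
  "rows": [-1,-0.002,-0.003,0.0235,0,-1,-0.002,-0.003,0.0235,0,-1,-0.002,-0.003,0.0235,0,-1,-0.001,-0.002,0.0235,0,-1,0,0,0,0]
}}

```text
time: 5.83
position: [0.4575, -0.0736, 0.0073]
tool_rot: [0.3, 0.953, 0.033, 0.0]
ft_force: [-0.2, 0.2, -0.1]
grip_width: 0.087
grip_force: 0.0
```

>>> {"method": "servo_tool", "body": {
  "rows": [-1,-0.008,0,0,0,-1,-0.008,0,0,0,-1,-0.008,-0.002,0,0,-1,-0.008,-0.002,0,0,-1,-0.008,-0.002,0,0]
}}

```text
time: 6.25
position: [0.489, -0.1021, 0.0106]
tool_rot: [0.299, 0.954, 0.033, 0.004]
ft_force: [-1.6, 1.6, 1.9]
grip_width: 0.0871
grip_force: 1.2
```

>>> {"method": "servo_tool", "body": {
  "rows": [-1,-0.01,-0.002,0,-0.5,-1,-0.01,-0.002,0,-0.5,-1,-0.01,-0.002,0,-0.5,-1,-0.01,-0.002,0,-0.5,-1,-0.01,-0.002,0,-0.5]
}}

```text
time: 6.67
position: [0.525, -0.1386, 0.0082]
tool_rot: [0.278, 0.96, 0.033, 0.004]
ft_force: [-2.3, 2.0, 2.3]
grip_width: 0.087
grip_force: 1.3
```

```bash
cat >> h.py <<'E'
def tray(p,near):
    best=None
    for d in robot.outline_of(p,'tray'):
        c,_=cv2.findContours(d['region'].astype(np.uint8),0,1)
        b=cv2.minAreaRect(max(c,key=cv2.contourArea)); w=onplane(p,cv2.boxPoints(b),.02)[:,:2]
        e=np.diff(w,axis=0)
        if np.linalg.norm(w.mean(0)-near)<.12: print('tray',rf([*w.mean(0),0]),np.linalg.norm(e,axis=1),np.degrees(np.arctan2(e[:,1],e[:,0])))
    for d in robot.place_of(p,'tray'):print('tray place',np.round(d['at'],3),rf(d['at']),round(d['score'],2))
E
python3 -c "
from h import *
o,r=st();print(rf(o['position']))
for c in ['top','scene']:
    p=robot.camera(c);tray(p,[.59,-.17]); cv2.imwrite(f'pics/{c}1.png',p['pixels'][:,:,::-1])
    for n in ['hook','prongs']: print(n,[(np.round(d['at'],3),round(d['score'],2)) for d in robot.place_of(p,n)[:2]])
"
```

```text
t 6.67 p [ 0.525  -0.1386  0.0082] q [-0.502  0.758  1.789  0.117  0.605 -1.605] w 0.087 F [-2.3  2.   2.3]
axes x [-0.845  0.534  0.011] y [0.534 0.843 0.066] z [ 0.026  0.061 -0.998]
[-0.1104  0.0017  0.0082]
tray [0.0071 0.0071 0.    ] [0.07134845 0.1519819  0.07085693] [ -30.07884092 -120.85659627  149.19834864]
tray place [ 0.282 -0.221 -0.002] [-0.2734 -0.196  -0.0019] 0.84
tray place [0.286 0.329 0.003] [-0.5593  0.2742  0.0034] 0.77
tray place [ 0.594 -0.176  0.   ] [-0.0318  0.0068  0.0003] 0.68
tray place [ 0.462 -0.391  0.004] [-0.0315 -0.2463  0.0039] 0.36
hook [(array([ 0.614, -0.197,  0.229]), 0.7)]
prongs [(array([ 0.604, -0.185,  0.249]), 0.76)]
tray [-0.0324  0.0133  0.    ] [0.16836488 0.18481673 0.1472599 ] [155.23755138  43.44195181 -30.02358516]
tray place [ 0.286  0.334 -0.001] [-0.5621  0.2778 -0.0008] 0.84
tray place [ 0.282 -0.224  0.003] [-0.2728 -0.1985  0.0033] 0.81
tray place [ 0.599 -0.179  0.001] [-0.026   0.0059  0.0009] 0.59
hook [(array([ 0.622, -0.195,  0.23 ]), 0.62)]
prongs [(array([ 0.602, -0.183,  0.247]), 0.94), (array([ 0.452,  0.464, -0.002]), 0.65)]
```

>>> {"method": "servo_tool", "body": {
  "rows": [-1,-0.008,-0.002,0,0,-1,-0.008,-0.002,0,0,-1,-0.008,-0.002,0,0,-1,-0.005,0,0,0,-1,0,0,0,0]
}}

```text
time: 7.58
position: [0.5477, -0.1601, 0.0075]
tool_rot: [0.279, 0.96, 0.032, 0.006]
ft_force: [0.2, -0.1, -0.3]
grip_width: 0.0872
grip_force: 0.0
```

>>> {"method": "servo_tool", "body": {
  "rows": [-1,0.025,0,0,0,-1,0.035,0,0,0,-1,0.035,0,-0.02,0,-1,0.02,0,-0.035,0,-1,0,0,-0.04,0]
}}

```text
time: 8.0
position: [0.4387, -0.0982, 0.1022]
tool_rot: [0.278, 0.96, 0.035, -0.003]
ft_force: [1.2, 0.7, 0.1]
grip_width: 0.0872
grip_force: 0.0
```

```bash
python3 -c "
from h import *
o,r=st();print(rf(o['position']))
for c in ['scene','top']:
    p=robot.camera(c);tray(p,[.61,-.19])
    for n in ['pail','grip']: print(n,[(np.round(d['at'],3),round(d['score'],2)) for d in robot.place_of(p,n)[:2]])
"
```

```text
t 8.0 p [ 0.4387 -0.0982  0.1022] q [-0.516  0.512  1.973  0.105  0.682 -1.605] w 0.0872 F [1.2 0.7 0.1]
axes x [-0.845  0.534  0.025] y [0.534 0.843 0.065] z [ 0.013  0.068 -0.998]
[-0.205  -0.0093  0.1022]
tray [-0.0148  0.01    0.    ] [0.14973643 0.1826498  0.131203  ] [153.0052716   42.93070634 -32.13458341]
tray place [ 0.617 -0.198  0.002] [-0.0005 -0.0005  0.002 ] 0.97
tray place [ 0.287  0.333 -0.001] [-0.5606  0.2782 -0.0009] 0.86
tray place [ 0.279 -0.222  0.001] [-0.276  -0.1985  0.0008] 0.65
pail [(array([ 0.624,  0.239, -0.001]), 0.79)]
grip [(array([0.538, 0.344, 0.002]), 0.72), (array([0.552, 0.168, 0.088]), 0.69)]
tray [0.0001 0.0021 0.    ] [0.14699763 0.15333892 0.14590839] [ -32.13326422 -123.08889508  147.15352343]
tray place [0.29  0.332 0.002] [-0.5577  0.2786  0.002 ] 0.92
tray place [ 0.619 -0.196 -0.001] [-0.0005  0.002  -0.001 ] 0.87
tray place [ 0.621  0.243 -0.003] [-0.2294  0.3763 -0.0032] 0.37
pail [(array([ 0.618,  0.239, -0.006]), 0.61)]
grip [(array([ 0.679,  0.363, -0.001]), 0.63)]
```

```bash
python3 -c "
from h import *
o=robot.get_obs();z=R.from_quat(o['tool_rot']).as_matrix()[:,2]
go(np.array([.5535,.166,.15])+.019*z,.035,47)"
```

```text
t 8.5 p [ 0.4455 -0.1024  0.1023] q [-0.517  0.515  1.963  0.105  0.677 -1.606] w 0.0872 F [-0.4 -0.4  0.4]
axes x [-0.845  0.535  0.013] y [0.534 0.843 0.065] z [ 0.024  0.062 -0.998]
to go [ 0.053   0.287  -0.0093] rows 9 each [ 0.0059  0.0319 -0.001 ]
turn 10.614796988587045
```

>>> {"method": "servo_tool", "body": {
  "rows": [0.2,0.006,0.032,-0.001,0,0.2,0.006,0.032,-0.001,0,0.2,0.006,0.032,-0.001,0,0.2,0.006,0.032,-0.001,0,0.2,0.006,0.032,-0.001,0]
}}

```text
time: 8.92
position: [0.5059, 0.0494, 0.1184]
tool_rot: [0.279, 0.96, 0.033, 0.003]
ft_force: [0.2, -1.1, 0.1]
grip_width: 0.0612
grip_force: 0.0
```

>>> {"method": "servo_tool", "body": {
  "rows": [0.2,0.006,0.032,-0.001,0,0.2,0.006,0.032,-0.001,0,0.2,0.006,0.032,-0.001,0,0.2,0.006,0.032,-0.001,5.3,0.2,0,0,0,5.3]
}}

```text
time: 9.33
position: [0.5566, 0.1735, 0.1318]
tool_rot: [0.366, 0.93, 0.035, 0.002]
ft_force: [0.6, -0.1, 1.1]
grip_width: 0.036
grip_force: 0.0
```

```bash
python3 -c "
from h import *
p=robot.camera('wrist');cv2.imwrite('pics/w1.png',p['pixels'][:,:,::-1])
for n in ['pail','grip']: print(n,[(np.round(d['at'],3),round(d['score'],2)) for d in robot.place_of(p,n)[:2]])
z=R.from_quat(robot.get_obs()['tool_rot']).as_matrix()[:,2]
go(np.array([.5535,.166,.088])+.019*z,.02,47)"
```

```text
pail [(array([ 0.619,  0.238, -0.001]), 0.76)]
grip [(array([0.549, 0.163, 0.088]), 0.76)]
t 9.48 p [0.5531 0.1688 0.1307] q [ 0.071  0.574  1.667  0.077  0.875 -0.802] w 0.0355 F [-0.9  0.2 -0.3]
axes x [-0.735  0.678  0.024] y [0.678 0.733 0.06 ] z [ 0.023  0.061 -0.998]
to go [-0.0033 -0.0044  0.0614] rows 4 each [-0.0008 -0.0011  0.0154]
turn 0.21805562287877933
```

View pics/w1.png

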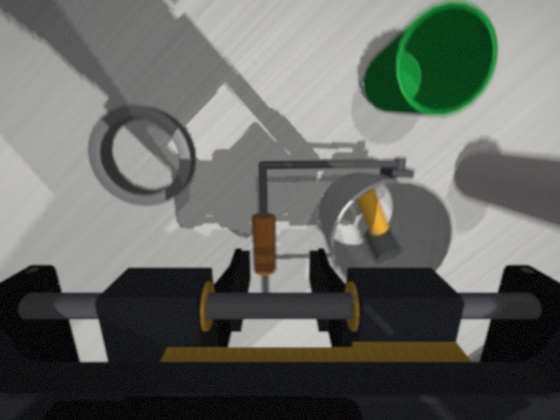

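The wrist picture shows the roller upright in the image at (264,245), parallel to the fingers' x axis. The pail is to its right and the green cup is clear at (445,60). I'll check the roller's position by ray.

```bash
cat >> h.py <<'E'
def wray(p,o,uv,z):
    r=R.from_quat(o['tool_rot']).as_matrix();m=p['mount'];c=o['position']+r@m[:3,3]
    d=r@m[:3,:3]@np.linalg.inv(p['intrinsics'])@np.array([*uv,1.]);return c+d*(z-c[2])/d[2]
E
python3 -c "
from h import *
o=robot.get_obs();p=robot.camera('wrist')
for uv in [(264,215),(264,244),(264,274)]:print(wray(p,o,uv,.088))
"
```

```text
[0.53283019 0.17613661 0.088     ]
[0.54959695 0.16017162 0.088     ]
[0.5680332  0.14261699 0.088     ]
```

>>> {"method": "servo_tool", "body": {
  "rows": [0.2,-0.001,-0.0025,0.0,0,0.2,-0.001,-0.0025,0.015,0,0.2,-0.001,-0.002,0.015,0,0.2,-0.001,-0.002,0.016,0,0.2,0,0,0.015,0]
}}

```text
time: 9.95
position: [0.5517, 0.1611, 0.0696]
tool_rot: [0.366, 0.93, 0.033, 0.0]
ft_force: [-0.6, 0.5, 0.0]
grip_width: 0.0352
grip_force: 0.0
```

>>> {"method": "servo_tool", "body": {
  "rows": [1,0,0,0,0,1,0,0,0,0,1,0,0,0,0,1,0,0,0,0,1,0,0,0,0],
  "newtons": 25
}}

```text
time: 10.37
position: [0.5531, 0.1629, 0.0715]
tool_rot: [0.366, 0.93, 0.034, 0.002]
ft_force: [-0.5, 0.8, -0.2]
grip_width: 0.0171
grip_force: 24.9
```

```bash
python3 -c "
from h import *
o,r=st();print('grasp pt',o['position']-.019*r[:,2],o['grip_force'])"
```

```text
t 10.37 p [0.5531 0.1629 0.0715] q [ 0.06   0.664  1.71   0.089  0.738 -0.826] w 0.0171 F [-0.5  0.8 -0.2]
axes x [-0.732  0.681  0.022] y [0.68  0.73  0.064] z [ 0.028  0.062 -0.998]
grasp pt [0.55253658 0.16177325 0.09043138] 24.903277158737183
```

>>> {"method": "servo_tool", "body": {
  "rows": [1,0,0.0017,-0.013,0,1,0,0.0033,-0.0126,0,1,0,0.005,-0.0121,0,1,0,0.0065,-0.0113,0,1,0,0.008,-0.0104,0]
}}

```text
time: 10.78
position: [0.5674, 0.1773, 0.1325]
tool_rot: [0.366, 0.93, 0.033, 0.001]
ft_force: [0.1, 1.0, -1.4]
grip_width: 0.0174
grip_force: 24.9
```

>>> {"method": "servo_tool", "body": {
  "rows": [1,0,0.0092,-0.0092,0,1,0,0.0104,-0.008,0,1,0,0.0114,-0.0066,0,1,0,0.0121,-0.005,0,1,0,0.0127,-0.0034,0]
}}

```text
time: 11.2
position: [0.6039, 0.2159, 0.1693]
tool_rot: [0.365, 0.93, 0.033, 0.001]
ft_force: [-4.2, -1.0, 7.8]
grip_width: 0.0175
grip_force: 24.9
```

>>> {"method": "servo_tool", "body": {
  "rows": [1,0,0.013,-0.0015,0,1,0,0.0125,0.001,0,1,0,0,0,0,1,0,0,0,0,1,0,0,0,0]
}}

```text
time: 11.62
position: [0.6236, 0.2366, 0.1738]
tool_rot: [0.365, 0.93, 0.036, 0.003]
ft_force: [-3.4, 2.6, 13.4]
grip_width: 0.0174
grip_force: 24.9
```

```bash
python3 -c "
from h import *
o,r=st();print('grasp pt',o['position']-.019*r[:,2],o['grip_force'])
p=robot.camera('scene');cv2.imwrite('pics/s2.png',p['pixels'][:,:,::-1])
for n in ['pail','grip']: print(n,[(np.round(d['at'],3),round(d['score'],2)) for d in robot.place_of(p,n)[:2]])
"
```

```text
t 11.62 p [0.6236 0.2366 0.1738] q [ 0.168  0.617  1.411  0.067  1.072 -0.685] w 0.0174 F [-3.4  2.6 13.4]
axes x [-0.733  0.68   0.021] y [0.68 0.73 0.07] z [ 0.032  0.065 -0.997]
grasp pt [0.62300654 0.23534974 0.19279125] 24.899393320083618
pail [(array([ 0.623,  0.241, -0.   ]), 0.61)]
grip [(array([0.621, 0.24 , 0.189]), 0.51)]
```

View pics/s2.png

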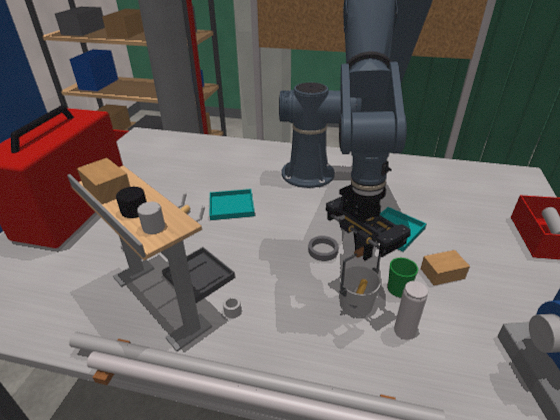

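The picture shows the bail upright in the gripper and the pail standing at (358,290), with the dark tray under the hook at (200,275). Next I lift, then yaw the pail to the rack's heading.

>>> {"method": "servo_tool", "body": {
  "rows": [1,0,0,-0.01,0,1,0,0,-0.02,0,1,0,0,-0.03,0,1,0,0,-0.03,0,1,0,0,-0.03,0],
  "newtons": 35
}}

```text
time: 12.18
position: [0.6174, 0.2264, 0.289]
tool_rot: [0.366, 0.93, 0.032, -0.0]
ft_force: [0.4, 0.0, -2.9]
grip_width: 0.0166
grip_force: 34.9
```

>>> {"method": "servo_tool", "body": {
  "rows": [1,0,0,-0.03,1,1,0,0,-0.03,3,1,0,0,-0.03,5,1,0,0,-0.03,5,1,0,0,-0.03,5]
}}

```text
time: 12.6
position: [0.6136, 0.2173, 0.439]
tool_rot: [0.516, 0.856, 0.032, -0.006]
ft_force: [1.3, 0.5, -4.2]
grip_width: 0.0167
grip_force: 34.9
```

>>> {"method": "servo_tool", "body": {
  "rows": [1,0,0,-0.03,5,1,0,0,-0.03,5,1,0,0,-0.02,5,1,0,0,-0.01,5,1,0,0,0,5]
}}

```text
time: 13.02
position: [0.6125, 0.2119, 0.5315]
tool_rot: [0.689, 0.724, 0.033, -0.01]
ft_force: [0.1, 0.4, -3.8]
grip_width: 0.0174
grip_force: 34.9
```

>>> {"method": "servo_tool", "body": {
  "rows": [1,0,0,0,5,1,0,0,0,5,1,0,0,0,5,1,0,0,0,5,1,0,0,0,5]
}}

```text
time: 13.43
position: [0.6118, 0.2119, 0.5271]
tool_rot: [0.83, 0.557, 0.026, -0.018]
ft_force: [-0.4, 0.2, -3.3]
grip_width: 0.0167
grip_force: 34.9
```

>>> {"method": "servo_tool", "body": {
  "rows": [1,0,0,0,5,1,0,0,0,4,1,0,0,0,2,1,0,0,0,0]
}}

```text
time: 13.77
position: [0.6118, 0.212, 0.5272]
tool_rot: [0.878, 0.477, 0.024, -0.021]
ft_force: [-1.0, -0.3, -3.6]
grip_width: 0.0174
grip_force: 34.9
```

```bash
python3 -c "
from h import *
go([.42,-.28,.6],.025,-31.7)"
```

```text
t 13.77 p [0.6118 0.212  0.5272] q [0.134 0.379 0.88  0.059 1.851 0.727] w 0.0174 F [-1.  -0.3 -3.6]
axes x [0.544 0.837 0.063] y [ 0.839 -0.544 -0.013] z [ 0.023  0.06  -0.998]
to go [-0.5114  0.1059 -0.1066] rows 22 each [-0.0232  0.0048 -0.0048]
turn -1.2771705897612406
```

>>> {"method": "servo_tool", "body": {
  "rows": [1,-0.008,0.002,-0.002,0,1,-0.016,0.003,-0.003,0,1,-0.022,0.005,-0.005,0,1,-0.025,0.005,-0.005,0,1,-0.025,0.005,-0.005,0]
}}

```text
time: 14.18
position: [0.5753, 0.1179, 0.5417]
tool_rot: [0.878, 0.478, 0.025, -0.02]
ft_force: [-0.1, 0.1, -3.4]
grip_width: 0.0172
grip_force: 34.9
```

>>> {"method": "servo_tool", "body": {
  "rows": [1,-0.025,0.005,-0.005,0,1,-0.025,0.005,-0.005,0,1,-0.025,0.005,-0.005,0,1,-0.025,0.005,-0.005,0,1,-0.025,0.005,-0.005,0]
}}

```text
time: 14.6
position: [0.5272, -0.002, 0.5586]
tool_rot: [0.878, 0.477, 0.026, -0.02]
ft_force: [0.1, -0.5, -2.9]
grip_width: 0.0168
grip_force: 34.9
```

>>> {"method": "servo_tool", "body": {
  "rows": [1,-0.025,0.005,-0.005,0,1,-0.025,0.005,-0.005,0,1,-0.025,0.005,-0.005,0,1,-0.025,0.005,-0.005,0,1,-0.025,0.005,-0.005,0]
}}

```text
time: 15.02
position: [0.4794, -0.1212, 0.5751]
tool_rot: [0.878, 0.477, 0.026, -0.02]
ft_force: [-0.0, 0.6, -3.6]
grip_width: 0.0172
grip_force: 34.9
```

>>> {"method": "servo_tool", "body": {
  "rows": [1,-0.025,0.005,-0.005,0,1,-0.025,0.005,-0.005,0,1,-0.025,0.005,-0.005,0,1,-0.025,0.005,-0.005,0,1,-0.02,0.005,-0.005,0]
}}

```text
time: 15.43
position: [0.4342, -0.237, 0.5919]
tool_rot: [0.879, 0.476, 0.025, -0.02]
ft_force: [1.0, -1.0, -2.3]
grip_width: 0.0168
grip_force: 34.9
```

>>> {"method": "servo_tool", "body": {
  "rows": [1,-0.015,0.003,-0.005,0,1,-0.008,0.001,-0.003,0,1,0,0,-0.002,0]
}}

```text
time: 15.68
position: [0.4258, -0.2588, 0.6]
tool_rot: [0.879, 0.476, 0.025, -0.02]
ft_force: [-0.1, -0.2, -4.1]
grip_width: 0.0173
grip_force: 34.9
```

```bash
python3 -c "
from h import *
st()"
```

```text
t 15.68 p [ 0.4258 -0.2588  0.6   ] q [-0.809  0.144  1.024  0.066  1.999 -0.203] w 0.0173 F [-0.1 -0.2 -4.1]
axes x [0.546 0.835 0.064] y [ 0.837 -0.546 -0.012] z [ 0.025  0.06  -0.998]
```

>>> {"method": "servo_tool", "body": {
  "rows": [1,0,0,-0.01,0,1,0,0,-0.02,0,1,0,0,-0.03,0,1,0,0,-0.03,0,1,0,0,-0.03,0]
}}

```text
time: 16.1
position: [0.4237, -0.2629, 0.7213]
tool_rot: [0.878, 0.478, 0.026, -0.021]
ft_force: [-0.2, -0.8, -3.0]
grip_width: 0.0172
grip_force: 34.9
```

>>> {"method": "servo_tool", "body": {
  "rows": [1,0,0,-0.03,0,1,0,0,-0.03,0,1,0,0,-0.02,0,1,0,0,-0.02,0,1,0,0,-0.02,0]
}}

```text
time: 16.52
position: [0.4023, -0.2592, 0.8133]
tool_rot: [0.878, 0.478, 0.028, -0.022]
ft_force: [-1.1, 0.7, -3.5]
grip_width: 0.0175
grip_force: 34.9
```

```bash
python3 -c "
from h import *
st()"
```

```text
t 16.52 p [ 0.4023 -0.2592  0.8133] q [-0.849  0.303  0.219  0.135  2.646 -0.157] w 0.0175 F [-1.1  0.7 -3.5]
axes x [0.542 0.838 0.07 ] y [ 0.84  -0.542 -0.012] z [ 0.028  0.065 -0.997]
```

```bash
python3 -c "
from h import *
go([.56,-.49,.64],.025)"
```

```text
t 16.52 p [ 0.4023 -0.2592  0.8133] q [-0.849  0.303  0.219  0.135  2.646 -0.157] w 0.0175 F [-1.1  0.7 -3.5]
axes x [0.542 0.838 0.07 ] y [ 0.84  -0.542 -0.012] z [ 0.028  0.065 -0.997]
to go [-0.12    0.2596  0.1623] rows 14 each [-0.0086  0.0185  0.0116]
```

>>> {"method": "servo_tool", "body": {
  "rows": [1,0,0,0.01,0,1,-0.005,0.01,0.015,0,1,-0.009,0.017,0.015,0,1,-0.009,0.019,0.012,0,1,-0.009,0.019,0.012,0]
}}

```text
time: 16.93
position: [0.4404, -0.3157, 0.748]
tool_rot: [0.878, 0.478, 0.028, -0.02]
ft_force: [-0.8, -0.7, -3.4]
grip_width: 0.0171
grip_force: 34.9
```

>>> {"method": "servo_tool", "body": {
  "rows": [1,-0.009,0.019,0.012,0,1,-0.009,0.019,0.012,0,1,-0.009,0.019,0.012,0,1,-0.009,0.019,0.012,0,1,-0.009,0.019,0.012,0]
}}

```text
time: 17.35
position: [0.4985, -0.4023, 0.6832]
tool_rot: [0.878, 0.478, 0.028, -0.021]
ft_force: [0.8, -0.6, -3.8]
grip_width: 0.0173
grip_force: 34.9
```

>>> {"method": "servo_tool", "body": {
  "rows": [1,-0.009,0.019,0.012,0,1,-0.009,0.019,0.01,0,1,-0.009,0.02,0.01,0,1,-0.009,0.02,0.005,0,1,-0.009,0.02,0,0]
}}

```text
time: 17.77
position: [0.5412, -0.4764, 0.6193]
tool_rot: [0.878, 0.477, 0.031, -0.014]
ft_force: [-0.2, -0.1, -3.3]
grip_width: 0.0168
grip_force: 34.9
```

```bash
python3 -c "
from h import *
st()"
```

```text
t 17.77 p [ 0.5412 -0.4764  0.6193] q [-0.905  0.627  0.22   0.09   2.309 -0.27 ] w 0.0168 F [-0.2 -0.1 -3.3]
axes x [0.542 0.837 0.068] y [ 0.839 -0.544  0.005] z [ 0.041  0.054 -0.998]
```

>>> {"method": "servo_tool", "body": {
  "rows": [1,-0.005,0.035,-0.02,0,1,-0.005,0.035,-0.02,0,1,-0.005,0.035,-0.02,0,1,-0.005,0.035,-0.02,0,1,-0.005,0.035,-0.02,0]
}}

```text
time: 18.18
position: [0.5718, -0.5067, 0.6122]
tool_rot: [0.878, 0.475, 0.052, 0.039]
ft_force: [1.0, -0.2, -3.0]
grip_width: 0.0171
grip_force: 34.9
```

```bash
python3 -c "
from h import *
st()"
```

```text
t 18.18 p [ 0.5718 -0.5067  0.6122] q [-0.907  0.64   0.219  0.11   2.185 -0.261] w 0.0171 F [ 1.  -0.2 -3. ]
axes x [0.544 0.837 0.054] y [ 0.829 -0.546  0.118] z [ 0.129 -0.019 -0.992]
```

>>> {"method": "servo_tool", "body": {
  "rows": [1,-0.005,0.037,-0.014,0,1,-0.005,0.037,-0.014,0,1,-0.005,0.037,-0.013,0,1,-0.005,0.037,-0.012,0,1,-0.005,0.037,-0.01,0]
}}

```text
time: 18.6
position: [0.6102, -0.5408, 0.5971]
tool_rot: [0.875, 0.471, 0.072, 0.091]
ft_force: [-0.7, -0.4, -2.5]
grip_width: 0.0169
grip_force: 34.9
```

>>> {"method": "servo_tool", "body": {
  "rows": [1,-0.005,0.039,-0.01,0,1,-0.005,0.039,-0.01,0,1,-0.005,0.039,-0.008,0,1,-0.005,0.039,-0.008,0,1,-0.005,0.039,-0.007,0]
}}

```text
time: 19.02
position: [0.6497, -0.5743, 0.5874]
tool_rot: [0.868, 0.465, 0.094, 0.147]
ft_force: [-0.3, 0.7, -3.3]
grip_width: 0.0173
grip_force: 34.9
```

```bash
python3 -c "
from h import *
st()"
```

```text
t 19.02 p [ 0.6497 -0.5743  0.5874] q [-0.899  0.695  0.219  0.138  1.897 -0.245] w 0.0173 F [-0.3  0.7 -3.3]
axes x [0.55  0.835 0.027] y [ 0.779 -0.525  0.343] z [ 0.3   -0.168 -0.939]
```

>>> {"method": "servo_tool", "body": {
  "rows": [1,0,0.04,-0.006,0,1,0,0.04,-0.005,0,1,0,0.04,-0.004,0,1,0,0.04,-0.003,0,1,0,0.04,-0.003,0]
}}

```text
time: 19.43
position: [0.7011, -0.5878, 0.5862]
tool_rot: [0.858, 0.457, 0.117, 0.203]
ft_force: [0.7, -0.2, -4.2]
grip_width: 0.017
grip_force: 34.9
```

>>> {"method": "servo_tool", "body": {
  "rows": [1,0,0.04,-0.002,0,1,0,0.04,-0.001,0,1,0,0.04,0,0,1,0,0.04,0,0,1,0,0.04,0,0]
}}

```text
time: 19.85
position: [0.7459, -0.6009, 0.5939]
tool_rot: [0.844, 0.448, 0.141, 0.26]
ft_force: [0.5, 0.7, -3.8]
grip_width: 0.0171
grip_force: 34.9
```

```bash
python3 -c "
from h import *
o,r=st();print(r.T@RX,r.T@RY)
for c in ['scene','top']:
    p=robot.camera(c);cv2.imwrite(f'pics/{c}3.png',p['pixels'][:,:,::-1])
    print([(np.round(d['at'],3),round(d['score'],2)) for n in ['pail','grip'] for d in robot.place_of(p,n)[:1]])
"
```

```text
t 19.85 p [ 0.7459 -0.6009  0.5939] q [-0.84   0.732  0.22   0.142  1.604 -0.197] w 0.0171 F [ 0.5  0.7 -3.8]
axes x [0.559 0.829 0.005] y [ 0.682 -0.464  0.565] z [ 0.471 -0.313 -0.825]
[0.04050961 0.82424295 0.56478538] [ 0.99916674 -0.0362333  -0.01878734]
[]
[(array([ 0.716, -0.065,  0.001]), 0.42), (array([ 0.715, -0.068, -0.001]), 0.47)]
```

View pics/scene3.png

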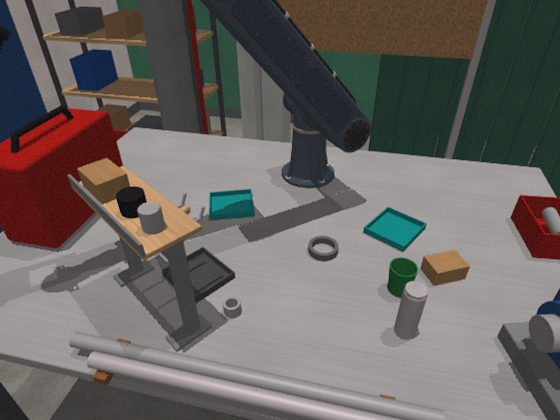

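The scene picture shows the carried pail out of view. The tray still lies under the rack at (200,275), and everything else is where it was. The lean is 34° toward the rack's front, so now I carry the pail round to the front of the hook, staying high.

```bash
cat >> h.py <<'E'
def goG(x,y,z,step=.025):
    o=robot.get_obs();r=R.from_quat(o['tool_rot']).as_matrix()
    print('G now',rf(o['position']-.019*r[:,2]),'tool y yaw/x yaw',np.degrees(np.arctan2(r[1,0],r[0,0]))-58.3)
    go(H+x*RX+y*RY+[0,0,z]+.019*r[:,2],step)
E
python3 -c "
from h import *
goG(-.10,-.26,.6,.03)"
```

```text
G now [ 0.3092 -0.2759  0.6102] tool y yaw/x yaw -2.355161729715533
t 20.15 p [ 0.745  -0.6012  0.5945] q [-0.841  0.731  0.219  0.142  1.605 -0.197] w 0.0168 F [-0.2  0.4 -2.5]
axes x [0.56  0.828 0.005] y [ 0.682 -0.464  0.565] z [ 0.47  -0.313 -0.825]
to go [-0.0009 -0.3437 -0.2229] rows 14 each [-0.0001 -0.0246 -0.0159]
```

>>> {"method": "servo_tool", "body": {
  "rows": [1,0,-0.004,-0.003,0,1,0,-0.008,-0.005,0,1,0,-0.012,-0.008,0,1,0,-0.016,-0.01,0,1,0,-0.02,-0.013,0]
}}

```text
time: 20.57
position: [0.6859, -0.5615, 0.5913]
tool_rot: [0.844, 0.447, 0.141, 0.26]
ft_force: [-0.3, -0.3, -3.1]
grip_width: 0.017
grip_force: 34.9
```

>>> {"method": "servo_tool", "body": {
  "rows": [1,0,-0.023,-0.015,0,1,0,-0.023,-0.015,0,1,0,-0.023,-0.015,0,1,0,-0.023,-0.015,0,1,0,-0.023,-0.015,0]
}}

```text
time: 20.98
position: [0.5707, -0.4832, 0.5898]
tool_rot: [0.844, 0.447, 0.141, 0.26]
ft_force: [-0.7, 0.3, -3.0]
grip_width: 0.0171
grip_force: 34.9
```

>>> {"method": "servo_tool", "body": {
  "rows": [1,0,-0.023,-0.015,0,1,0,-0.023,-0.015,0,1,0,-0.023,-0.015,0,1,0,-0.023,-0.015,0,1,0,-0.02,-0.013,0]
}}

```text
time: 21.4
position: [0.4601, -0.4083, 0.5873]
tool_rot: [0.844, 0.447, 0.141, 0.261]
ft_force: [0.2, -0.2, -2.5]
grip_width: 0.0168
grip_force: 34.9
```

>>> {"method": "servo_tool", "body": {
  "rows": [1,0,-0.016,-0.01,0,1,0,-0.012,-0.008,0,1,0,-0.008,-0.005,0,1,0,-0.004,-0.003,0,1,0,0,0,0]
}}

```text
time: 21.82
position: [0.4215, -0.3824, 0.586]
tool_rot: [0.844, 0.447, 0.141, 0.261]
ft_force: [-0.1, 0.1, -3.4]
grip_width: 0.0172
grip_force: 34.9
```

```bash
python3 -c "
from h import *
goG(-.10,0,.58,.025)"
```

```text
G now [-0.081  -0.2598  0.6017] tool y yaw/x yaw -2.3813153788171775
t 21.82 p [ 0.4215 -0.3824  0.586 ] q [-1.083 -0.041  1.387  0.285  1.263 -0.499] w 0.0172 F [-0.1  0.1 -3.4]
axes x [0.56  0.828 0.004] y [ 0.681 -0.463  0.567] z [ 0.471 -0.315 -0.824]
to go [ 0.2587 -0.0374  0.0018] rows 11 each [ 0.0235 -0.0034  0.0002]
```

Sideways along the roller axis, with the 2.4° yaw correction spread over the first rows.

>>> {"method": "servo_tool", "body": {
  "rows": [1,0.005,-0.001,0,-1,1,0.011,-0.002,0,-1,1,0.017,-0.003,0,-0.7,1,0.022,-0.004,0,0,1,0.022,-0.004,0,0]
}}

```text
time: 22.23
position: [0.4552, -0.3111, 0.5756]
tool_rot: [0.833, 0.467, 0.135, 0.264]
ft_force: [1.6, -0.6, -2.9]
grip_width: 0.0169
grip_force: 34.9
```

>>> {"method": "servo_tool", "body": {
  "rows": [1,0.022,-0.004,0,0,1,0.022,-0.004,0,0,1,0.022,-0.004,0,0,1,0.022,-0.004,0,0,1,0.022,-0.004,0,0]
}}

```text
time: 22.65
position: [0.4986, -0.2075, 0.5615]
tool_rot: [0.833, 0.468, 0.135, 0.263]
ft_force: [-1.4, 0.4, -3.7]
grip_width: 0.0173
grip_force: 34.9
```

>>> {"method": "servo_tool", "body": {
  "rows": [1,0.022,-0.003,0,0,1,0.022,-0.002,0,0,1,0.015,0,0,0,1,0.008,0,0,0,1,0.004,0,0,0]
}}

```text
time: 23.07
position: [0.5329, -0.1455, 0.5576]
tool_rot: [0.832, 0.469, 0.136, 0.263]
ft_force: [0.6, -0.4, -3.4]
grip_width: 0.0168
grip_force: 34.9
```

```bash
python3 -c "
from h import *
goG(-.095,0,.30,.025)
for c in ['scene','top']:
    p=robot.camera(c)
    cv2.imwrite(f'pics/{c}4.png',p['pixels'][:,:,::-1])
    for n in ['pail','grip','hook','prongs','shelf_edge']:
        print(n,[(np.round(d['at'],3),rf(d['at']),round(d['score'],2)) for d in robot.place_of(p,n)[:1]])
"
```

```text
G now [-1.108e-01  3.000e-04  5.733e-01] tool y yaw/x yaw 0.09684372675166486
t 23.07 p [ 0.5329 -0.1455  0.5576] q [-0.416 -0.049  1.464 -0.103  1.134  0.144] w 0.0168 F [ 0.6 -0.4 -3.4]
axes x [ 0.524  0.852 -0.021] y [ 0.709 -0.422  0.565] z [ 0.472 -0.311 -0.825]
to go [ 0.0055 -0.1415  0.2343] rows 11 each [ 0.0005 -0.0129  0.0213]
pail []
grip [(array([ 0.525, -0.139,  0.57 ]), array([-0.1104,  0.0012,  0.5697]), 0.55)]
hook [(array([ 0.621, -0.196,  0.231]), array([0.0015, 0.0027, 0.2306]), 0.83)]
prongs [(array([ 0.599, -0.183,  0.245]), array([-0.0242,  0.0023,  0.2446]), 0.97)]
shelf_edge [(array([ 0.675, -0.232,  0.301]), array([0.0663, 0.001 , 0.301 ]), 0.91)]
pail []
grip []
hook []
prongs []
shelf_edge [(array([ 0.673, -0.236,  0.301]), array([ 0.0665, -0.003 ,  0.3012]), 0.6)]
```

View pics/scene4.png

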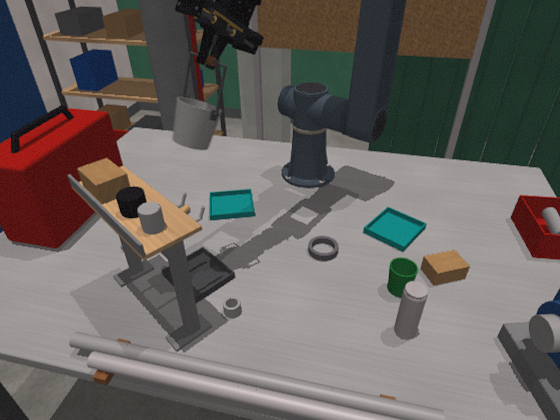

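The picture shows the pail hanging from the gripper at (195,125). Its sides look tilted in the image, so I wait briefly and look closer before descending.

>>> {"method": "servo_tool", "body": {
  "rows": [1,0,0,0,0,1,0,0,0,0,1,0,0,0,0,1,0,0,0,0,1,0,0,0,0]
}}

```text
time: 24.08
position: [0.5311, -0.1472, 0.5574]
tool_rot: [0.833, 0.467, 0.134, 0.263]
ft_force: [-0.7, 0.3, -3.7]
grip_width: 0.0166
grip_force: 34.9
```

```bash
python3 -c "
from h import *
o,r=st();G=o['position']-.019*r[:,2]
a=robot.camera('scene');b=robot.camera('wrist')
im=a['pixels'].copy()
def pr(X):
    return cv2.projectPoints(np.array([X]),np.ravel(a['rvec']),np.ravel(a['tvec']),a['intrinsics'],None)[0].ravel()
z=np.array([0,0,1.])
for y in (-.06,.06):
    p0,p1=pr(G+y*RY),pr(G+y*RY-.1*z); cv2.line(im,tuple(np.int32(p0)),tuple(np.int32(p1)),(255,0,0),1)
for s in (-.041,.041):
    p1=pr(G+s*RY-.188*z);cv2.circle(im,tuple(np.int32(p1)),2,(255,255,0),-1)
c=cv2.resize(im[0:180,110:300],None,fx=3,fy=3)
w=cv2.resize(b['pixels'],None,fx=.4,fy=.4)
out=np.zeros((540,800,3),np.uint8);out[:,:570]=c[:, :570];out[:168,576:800]=w
cv2.imwrite('pics/c5.png',out[:,:,::-1])
"
```

```text
t 24.08 p [ 0.5311 -0.1472  0.5574] q [-0.42  -0.051  1.466 -0.104  1.135  0.143] w 0.0166 F [-0.7  0.3 -3.7]
axes x [ 0.527  0.85  -0.022] y [ 0.708 -0.425  0.564] z [ 0.47  -0.313 -0.825]
```

View pics/c5.png

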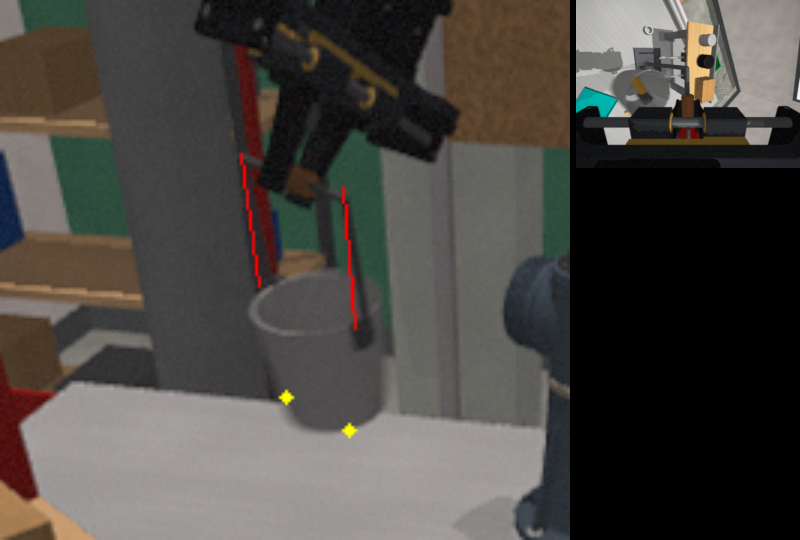

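The crop shows the pail now almost plumb: the legs lie within a few pixels of the red plumb lines and the foot is about 6 px off. So that was only a passing swing. I'll descend gently in front of the prongs.

>>> {"method": "servo_tool", "body": {
  "rows": [1,0,-0.003,0.005,0,1,0,-0.006,0.01,0,1,0,-0.01,0.017,0,1,0,-0.01,0.017,0,1,0,-0.01,0.017,0]
}}

```text
time: 24.6
position: [0.5349, -0.1515, 0.4804]
tool_rot: [0.833, 0.467, 0.135, 0.264]
ft_force: [0.4, -1.1, -3.8]
grip_width: 0.0169
grip_force: 34.9
```

>>> {"method": "servo_tool", "body": {
  "rows": [1,0,-0.01,0.017,0,1,0,-0.01,0.017,0,1,0,-0.01,0.017,0,1,0,-0.01,0.017,0,1,0,-0.01,0.017,0]
}}

```text
time: 25.02
position: [0.5392, -0.1567, 0.3816]
tool_rot: [0.833, 0.467, 0.135, 0.263]
ft_force: [-1.4, -0.7, -3.2]
grip_width: 0.0169
grip_force: 34.9
```

>>> {"method": "servo_tool", "body": {
  "rows": [1,0,-0.01,0.017,0,1,0,-0.01,0.017,0,1,0,-0.01,0.017,0,1,0,-0.006,0.01,0,1,0,-0.003,0.005,0]
}}

```text
time: 25.43
position: [0.5422, -0.1608, 0.304]
tool_rot: [0.833, 0.468, 0.134, 0.262]
ft_force: [0.2, -0.0, -3.5]
grip_width: 0.0172
grip_force: 34.9
```

>>> {"method": "servo_tool", "body": {
  "rows": [1,0,0,0,0,1,0,0,0,0,1,0,0,0,0]
}}

```text
time: 25.68
position: [0.5437, -0.1613, 0.3077]
tool_rot: [0.833, 0.467, 0.135, 0.264]
ft_force: [-0.5, 0.4, -2.9]
grip_width: 0.0172
grip_force: 34.9
```

```bash
python3 -c "
from h import *
goG(-.095,.001,.272,.025)
for c in ['scene','top']:
    p=robot.camera(c)
    for n in ['pail','grip','hook','prongs']:
        print(n,[(rf(d['at']),round(d['score'],2)) for d in robot.place_of(p,n)[:2]])
"
```

```text
G now [-0.0933 -0.0075  0.3233] tool y yaw/x yaw -0.11037889467687734
t 25.68 p [ 0.5437 -0.1613  0.3077] q [-0.44   0.181  1.909 -0.187  0.46   0.251] w 0.0172 F [-0.5  0.4 -2.9]
axes x [ 0.527  0.85  -0.022] y [ 0.706 -0.424  0.567] z [ 0.472 -0.314 -0.824]
to go [ 0.0096 -0.0304  0.0411] rows 3 each [ 0.0032 -0.0101  0.0137]
pail [(array([-0.0971, -0.0116,  0.1293]), 0.71)]
grip [(array([-0.0971, -0.0066,  0.3204]), 0.57), (array([-0.3508,  0.4237,  0.0009]), 0.19)]
hook [(array([-0.0005,  0.0064,  0.2287]), 0.62)]
prongs [(array([-0.0231,  0.0009,  0.2475]), 0.75)]
pail [(array([0.0005, 0.0004, 0.0037]), 0.28)]
grip [(array([-0.322 ,  0.18  , -0.0037]), 0.38)]
hook [(array([-0.0049,  0.0018,  0.2259]), 0.57), (array([-0.0192,  0.0008,  0.2456]), 0.57)]
prongs [(array([-1.910e-02,  2.000e-04,  2.487e-01]), 0.75)]
```

>>> {"method": "servo_tool", "body": {
  "rows": [1,0.002,-0.005,0.006,0,1,0.003,-0.009,0.012,0,1,0.003,-0.009,0.012,0,1,0.002,-0.005,0.008,0,1,0.001,-0.003,0.003,0]
}}

```text
time: 26.6
position: [0.5452, -0.1507, 0.2524]
tool_rot: [0.834, 0.468, 0.134, 0.262]
ft_force: [-1.4, 0.6, -4.3]
grip_width: 0.0167
grip_force: 34.9
```

>>> {"method": "servo_tool", "body": {
  "rows": [1,0,0,0,0,1,0,0.003,0.002,0,1,0,0.006,0.004,0,1,0,0.007,0.005,0,1,0,0.007,0.005,0]
}}

```text
time: 27.02
position: [0.5716, -0.1671, 0.2559]
tool_rot: [0.833, 0.467, 0.136, 0.265]
ft_force: [-0.1, -0.7, -2.5]
grip_width: 0.0171
grip_force: 34.9
```

>>> {"method": "servo_tool", "body": {
  "rows": [1,0,0.007,0.005,0,1,0,0.006,0.004,0,1,0,0.003,0.002,0,1,0,0,0,0,1,0,0,0,0]
}}

```text
time: 27.43
position: [0.5861, -0.1764, 0.2542]
tool_rot: [0.833, 0.467, 0.134, 0.263]
ft_force: [-0.1, 0.5, -4.0]
grip_width: 0.0166
grip_force: 34.9
```

```bash
python3 -c "
from h import *
goG(0,.002,.272,.025)
p=robot.camera('scene')
for n in ['pail','grip','hook','prongs']:
        print(n,[(rf(d['at']),round(d['score'],2)) for d in robot.place_of(p,n)[:2]])
b=robot.camera('wrist')
out=np.zeros((420,800,3),np.uint8);out[:,:400]=cv2.resize(p['pixels'][120:330,110:310],(400,420));out[:300,400:]=cv2.resize(b['pixels'],(400,300))
cv2.imwrite('pics/c6.png',out[:,:,::-1])
"
```

```text
G now [-0.0492  0.002   0.2699] tool y yaw/x yaw -0.1346683178891226
t 27.43 p [ 0.5861 -0.1764  0.2542] q [-0.43   0.327  1.88  -0.261  0.351  0.338] w 0.0166 F [-0.1  0.5 -4. ]
axes x [ 0.527  0.849 -0.022] y [ 0.708 -0.425  0.564] z [ 0.47  -0.313 -0.826]
to go [0.0001 0.0418 0.026 ] rows 2 each [0.     0.0209 0.013 ]
pail [(array([-0.0574, -0.006 ,  0.0764]), 0.97)]
grip [(array([-0.0506,  0.0019,  0.2645]), 0.46)]
hook [(array([-0.0005,  0.0033,  0.2278]), 0.91)]
prongs [(array([-0.0222,  0.0029,  0.2428]), 0.86)]
```

View pics/c6.png

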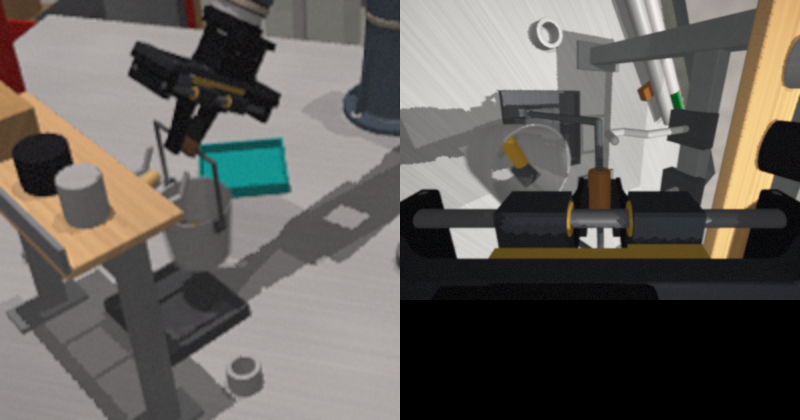

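The left part of the picture shows the pail level in front of the hook, with the tray below. The right part (wrist view) shows the left prong tip at (612,135), just behind the bare wire at (603,125) and between the leg and the grip. I carry on over the tips.

>>> {"method": "servo_tool", "body": {
  "rows": [1,0,0.004,0.001,0,1,0,0.006,0.003,0,1,0,0.006,0.004,0,1,0,0.006,0.004,0,1,0,0.006,0.004,0]
}}

```text
time: 28.15
position: [0.615, -0.1941, 0.2577]
tool_rot: [0.833, 0.467, 0.135, 0.264]
ft_force: [0.1, -0.5, -4.1]
grip_width: 0.0168
grip_force: 34.9
```

>>> {"method": "servo_tool", "body": {
  "rows": [1,0,0.006,0.004,0,1,0,0.005,0.003,0,1,0,0.003,0.002,0,1,0,0,0,0,1,0,0,0,0]
}}

```text
time: 28.57
position: [0.6277, -0.202, 0.2573]
tool_rot: [0.833, 0.467, 0.134, 0.263]
ft_force: [-0.9, 0.5, -3.9]
grip_width: 0.0169
grip_force: 34.9
```

```bash
python3 -c "
from h import *
goG(0,.002,.236,.025)
p=robot.camera('scene')
for n in ['pail','grip','hook','prongs']:
        print(n,[(rf(d['at']),round(d['score'],2)) for d in robot.place_of(p,n)[:2]])
"
```

```text
G now [-0.0004  0.0021  0.273 ] tool y yaw/x yaw -0.11691303293764577
t 28.57 p [ 0.6277 -0.202   0.2573] q [-0.442  0.381  1.772 -0.211  0.402  0.276] w 0.0169 F [-0.9  0.5 -3.9]
axes x [ 0.527  0.85  -0.022] y [ 0.708 -0.425  0.564] z [ 0.47  -0.313 -0.825]
to go [ 0.0008 -0.0206  0.0308] rows 2 each [ 0.0004 -0.0103  0.0154]
pail [(array([-0.0073, -0.0049,  0.0801]), 0.79)]
grip [(array([-0.0009,  0.0033,  0.2712]), 0.45)]
hook [(array([-0.0003,  0.003 ,  0.2318]), 0.96)]
prongs [(array([-0.022 ,  0.0027,  0.2468]), 0.61)]
```

>>> {"method": "servo_tool", "body": {
  "rows": [1,0,-0.003,0.004,0,1,0,-0.004,0.006,0,1,0,-0.004,0.006,0,1,0,-0.004,0.006,0,1,0,-0.004,0.006,0]
}}

```text
time: 29.23
position: [0.6271, -0.2025, 0.2224]
tool_rot: [0.833, 0.467, 0.134, 0.263]
ft_force: [0.5, 0.5, -3.8]
grip_width: 0.0172
grip_force: 34.9
```

>>> {"method": "servo_tool", "body": {
  "rows": [1,0,-0.0015,0.002,0,1,0,-0.0015,0.002,0,1,0,-0.001,0.0015,0,1,0,0,0,0,1,0,0,0,0]
}}

```text
time: 29.65
position: [0.628, -0.203, 0.2181]
tool_rot: [0.833, 0.467, 0.135, 0.264]
ft_force: [-1.9, -0.1, -0.3]
grip_width: 0.0168
grip_force: 34.9
```

```bash
python3 -c "
from h import *
goG(0,.002,.230,.025)
p=robot.camera('scene')
for n in ['pail','grip','hook','prongs']:
        print(n,[(rf(d['at']),round(d['score'],2)) for d in robot.place_of(p,n)[:2]])
"
```

```text
G now [0.0004 0.0014 0.2338] tool y yaw/x yaw -0.10775282379994167
t 29.65 p [ 0.628  -0.203   0.2181] q [-0.444  0.442  1.813 -0.277  0.299  0.345] w 0.0168 F [-1.9 -0.1 -0.3]
axes x [ 0.527  0.85  -0.022] y [ 0.706 -0.424  0.567] z [ 0.472 -0.314 -0.824]
to go [ 0.0007 -0.0024  0.0029] rows 1 each [ 0.0007 -0.0024  0.0029]
pail [(array([0.0239, 0.0004, 0.0401]), 0.85)]
grip [(array([0.0014, 0.0013, 0.2319]), 0.4)]
hook [(array([0.0015, 0.0042, 0.2328]), 0.89)]
prongs [(array([-0.0217,  0.0022,  0.2467]), 0.72)]
```

>>> {"method": "servo_tool", "body": {
  "rows": [1,0,-0.0005,0.001,0,1,0,0,0,0,0.55,0,0,0,0,0.3,0,0,0,0,0.2,0,0,0,0],
  "newtons": 15
}}

```text
time: 30.32
position: [0.6276, -0.2029, 0.2159]
tool_rot: [0.833, 0.467, 0.135, 0.264]
ft_force: [-1.0, -0.7, 0.0]
grip_width: 0.0264
grip_force: 0.0
```

>>> {"method": "servo_tool", "body": {
  "rows": [0.2,0,0,0,0,0.2,0,0,0,0,0.2,0,0,0,0,0.2,0,0,0,0,0.2,0,0,0,0]
}}

```text
time: 30.73
position: [0.6275, -0.2029, 0.2159]
tool_rot: [0.833, 0.467, 0.135, 0.263]
ft_force: [-0.7, -0.8, -0.1]
grip_width: 0.0347
grip_force: 0.0
```

```bash
python3 -c "
from h import *
o,r=st();print(o['grip_force'])
p=robot.camera('scene');b=robot.camera('wrist')
for n in ['pail','grip','hook']:
        print(n,[(rf(d['at']),round(d['score'],2)) for d in robot.place_of(p,n)[:1]])
out=np.zeros((420,800,3),np.uint8);out[:,:400]=cv2.resize(p['pixels'][120:330,110:310],(400,420));out[:300,400:]=cv2.resize(b['pixels'],(400,300))
cv2.imwrite('pics/c7.png',out[:,:,::-1])
"
```

```text
t 30.73 p [ 0.6275 -0.2029  0.2159] q [-0.444  0.445  1.815 -0.28   0.297  0.348] w 0.0347 F [-0.7 -0.8 -0.1]
axes x [ 0.527  0.85  -0.022] y [ 0.708 -0.424  0.565] z [ 0.471 -0.313 -0.825]
0.0
pail [(array([-0.009 ,  0.0037,  0.0406]), 0.9)]
grip [(array([-0.0031,  0.0054,  0.2299]), 0.63)]
hook [(array([0.002 , 0.0051, 0.2297]), 0.88)]
```

View pics/c7.png

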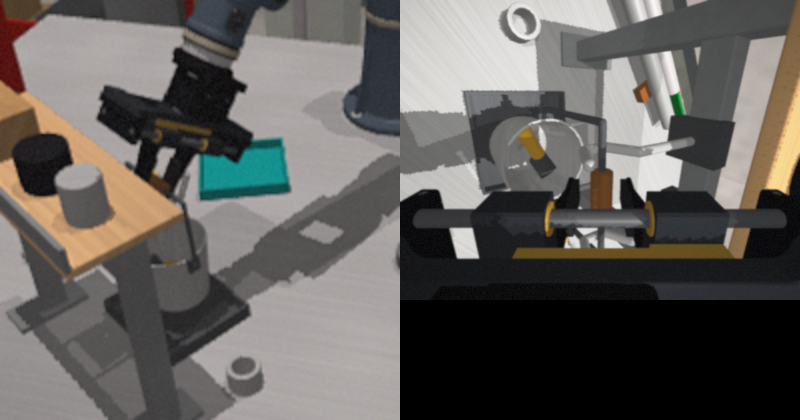

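The pail hangs over the tray. The wrist view shows the bare wire lying in the left prong's notch at (600,145) and the fingers open clear of the roller at (601,190). I retreat straight along the tool axis.

>>> {"method": "servo_tool", "body": {
  "rows": [0.2,0,0,-0.008,0,0.2,0,0,-0.012,0,0.2,0,0,-0.02,0,0.2,0,0,-0.025,0,0.2,0,0,-0.03,0]
}}

```text
time: 31.4
position: [0.5816, -0.1725, 0.2948]
tool_rot: [0.833, 0.467, 0.134, 0.263]
ft_force: [0.8, -0.9, -0.1]
grip_width: 0.0351
grip_force: 0.0
```

>>> {"method": "servo_tool", "body": {
  "rows": [0.2,0,0,-0.03,0,0.2,0,0,-0.03,0,0.2,0,0,-0.02,0,0.2,0,0,0,0,0.2,0,0,0,0]
}}

```text
time: 31.82
position: [0.5449, -0.1475, 0.3624]
tool_rot: [0.832, 0.467, 0.136, 0.265]
ft_force: [-0.7, -0.0, -0.6]
grip_width: 0.0348
grip_force: 0.0
```

>>> {"method": "servo_tool", "body": {
  "rows": [0.2,0,0,0,0,0.2,0,0,0,0,0.2,0,0,0,0,0.2,0,0,0,0,0.2,0,0,0,0]
}}

```text
time: 32.23
position: [0.5451, -0.1482, 0.3592]
tool_rot: [0.833, 0.467, 0.134, 0.263]
ft_force: [0.3, 0.1, 0.3]
grip_width: 0.0349
grip_force: 0.0
```

>>> {"method": "servo_tool", "body": {
  "rows": [0.2,0,0,0,0,0.2,0,0,0,0,0.2,0,0,0,0,0.2,0,0,0,0,0.2,0,0,0,0]
}}

```text
time: 32.65
position: [0.5452, -0.1481, 0.3604]
tool_rot: [0.833, 0.467, 0.135, 0.264]
ft_force: [-0.1, 1.1, 0.7]
grip_width: 0.0347
grip_force: 0.0
```

```bash
python3 -c "
from h import *
import numpy as np
st();ims=[]
for k in range(3):
    p=robot.camera('scene');ims.append(p['pixels'][150:300,120:260].astype(int))
    for n in ['pail','grip','tray']:
        print(n,[(rf(d['at']),round(d['score'],2)) for d in robot.place_of(p,n)[:3]])
    for _ in range(3): robot.camera('top')
print('frame change',[np.abs(a-b).mean() for a,b in zip(ims,ims[1:])])
"
```

```text
t 32.65 p [ 0.5452 -0.1481  0.3604] q [-0.408  0.109  1.827 -0.175  0.62   0.253] w 0.0347 F [-0.1  1.1  0.7]
axes x [ 0.527  0.85  -0.022] y [ 0.707 -0.424  0.565] z [ 0.471 -0.313 -0.825]
pail [(array([0.0056, 0.0014, 0.038 ]), 0.71)]
grip [(array([-0.0012,  0.0027,  0.2304]), 0.67)]
tray [(array([-0.0004, -0.0017, -0.0005]), 0.67), (array([-0.5604,  0.2772,  0.0018]), 0.63), (array([-0.2751, -0.1975, -0.0005]), 0.58)]
pail [(array([0.0082, 0.0038, 0.04  ]), 0.65)]
grip [(array([-0.0015,  0.003 ,  0.2297]), 0.44)]
tray [(array([0.0005, 0.0026, 0.0003]), 0.97), (array([-0.5583,  0.2793,  0.0011]), 0.84), (array([-0.2716, -0.1982, -0.0012]), 0.81)]
pail [(array([-0.0035,  0.0029,  0.0395]), 0.58), (array([0.0124, 0.1651, 0.001 ]), 0.15)]
grip [(array([-0.0001, -0.0008,  0.0392]), 0.73), (array([-0.001 ,  0.003 ,  0.2298]), 0.56)]
tray [(array([-5.598e-01,  2.779e-01,  4.000e-04]), 0.81), (array([-0.0007, -0.0033,  0.0003]), 0.67)]
frame change [np.float64(2.164984126984127), np.float64(2.4843015873015872)]
```

Hung. The pail may still be swinging slightly, so I let it settle.

>>> {"method": "servo_tool", "body": {
  "rows": [0.2,0,0,0,0,0.2,0,0,0,0,0.2,0,0,0,0,0.2,0,0,0,0,0.2,0,0,0,0]
}}

```text
time: 34.12
position: [0.5451, -0.148, 0.3603]
tool_rot: [0.833, 0.467, 0.135, 0.264]
ft_force: [0.3, 0.6, -1.5]
grip_width: 0.0346
grip_force: 0.0
```

>>> {"method": "servo_tool", "body": {
  "rows": [0.2,0,0,0,0,0.2,0,0,0,0,0.2,0,0,0,0,0.2,0,0,0,0,0.2,0,0,0,0]
}}

```text
time: 34.53
position: [0.5451, -0.1481, 0.3604]
tool_rot: [0.833, 0.467, 0.135, 0.264]
ft_force: [0.7, 0.5, 0.3]
grip_width: 0.0348
grip_force: 0.0
```

>>> {"method": "servo_tool", "body": {
  "rows": [0.2,0,0,0,0,0.2,0,0,0,0,0.2,0,0,0,0,0.2,0,0,0,0,0.2,0,0,0,0]
}}

```text
time: 34.95
position: [0.5451, -0.1481, 0.3604]
tool_rot: [0.833, 0.467, 0.135, 0.264]
ft_force: [-0.2, -0.9, 0.3]
grip_width: 0.0346
grip_force: 0.0
```

>>> {"method": "servo_tool", "body": {
  "rows": [0.2,0,0,0,0,0.2,0,0,0,0,0.2,0,0,0,0,0.2,0,0,0,0,0.2,0,0,0,0]
}}

```text
time: 35.37
position: [0.5451, -0.1481, 0.3604]
tool_rot: [0.833, 0.467, 0.135, 0.264]
ft_force: [0.2, -1.1, 0.4]
grip_width: 0.0348
grip_force: 0.0
```

>>> {"method": "servo_tool", "body": {
  "rows": [0.2,0,0,0,0,0.2,0,0,0,0,0.2,0,0,0,0,0.2,0,0,0,0,0.2,0,0,0,0]
}}

```text
time: 35.78
position: [0.5451, -0.1481, 0.3604]
tool_rot: [0.833, 0.467, 0.135, 0.264]
ft_force: [0.7, -0.3, -0.2]
grip_width: 0.0353
grip_force: 0.0
```

>>> {"method": "servo_tool", "body": {
  "rows": [0.2,0,0,0,0,0.2,0,0,0,0,0.2,0,0,0,0,0.2,0,0,0,0,0.2,0,0,0,0]
}}

```text
time: 36.2
position: [0.5451, -0.1481, 0.3604]
tool_rot: [0.833, 0.467, 0.135, 0.264]
ft_force: [-0.4, -0.1, -0.4]
grip_width: 0.0349
grip_force: 0.0
```

```bash
python3 -c "
from h import *
pc=[];ims=[]
for k in range(14):
    p=robot.camera('scene');ims.append(p['pixels'].astype(np.float32).mean(2))
w=lambda i,s:i[s]
def sh(s): return [np.round(cv2.phaseCorrelate(ims[0][s].copy(),i[s].copy())[0],2).tolist() for i in ims[1:]]
print('pail foot patch',sh(np.s_[235:275,185:225]))
print('ref patch',np.round(np.mean(np.abs(ims[0][300:340,120:220]-ims[7][300:340,120:220])),2),'pail',[np.round(np.abs(ims[0]-i)[220:280,180:225].mean(),2) for i in ims[1:]])
print(robot.get_obs()['time'])
"
```

```text
pail foot patch [[-0.01, 0.07], [-0.1, -0.01], [-0.05, 0.01], [0.04, 0.01], [-0.04, 0.11], [-0.01, 0.05], [-0.1, -0.09], [0.02, -0.0], [-0.09, 0.01], [-0.08, -0.02], [-0.04, 0.0], [0.01, 0.06], [-0.0, -0.03]]
ref patch 1.68 pail [np.float32(1.8), np.float32(1.83), np.float32(1.8), np.float32(1.77), np.float32(1.8), np.float32(1.79), np.float32(1.77), np.float32(1.8), np.float32(1.78), np.float32(1.82), np.float32(1.79), np.float32(1.81), np.float32(1.8)]
36.9
```

Still to within noise, so I hand it in.

```bash
python3 -c "
from rig import robot
print(robot.hand_in())"
```

```text
the job is handed in; nothing more can be done
None
```

I handed the job in at about 37 s (no verdict came back): the cameras show the pail hanging still in the hook notches, its grip within about 5 mm of the hook point, with the tray centred below it to a few millimetres and the gripper clear.

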